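Zero the bench scale under its empty tray

ROBOT

A 6-joint arm with a two-finger parallel gripper is mounted at the origin on a cart in front of the work surface, level with it; the furniture and walls round the work are solid. World frame = base frame: x ahead of the robot, y to its left, z up, the work surface at z = 0. Lengths are in m, angles in degrees, forces in N, time in s.
With the tool pointing down it reaches from about 0.25 to 0.725 m from the base axis. Payload 9.7 kg.
Tool frame: the origin (TCP) lies between the finger pads; the fingertips stand 11 mm ahead of it and the grasp point (between the pads) lies 8 mm behind it; z points along the fingers, y is the direction in which the jaws open and shut (so a half turn about z gives the same grasp; the last joint's range is limited). The gripper opens to 85 mm and grips with 20 to 120 N. Pads are 22 mm wide; open, the fingers measure 114 mm over their backs; the gripper's body (76 mm by 85 mm) begins 54 mm behind the grasp point. The pads swing forward as they close: fully open they stand 13 mm farther back than shut.
Start: joints at [68.64, 4.979, 10.078, 95.1, 0, 90], TCP at [0.2, 0.512, 0.242] pointing down, gripper open.
Joint ranges: [-179.16, 179.16], [-48.56, 103.87], [-65.8, 70.77], [-126.05, 130.52], [-82.76, 87.17], [-180, 180]. Speed limits (degrees/s): [127.2, 127.2, 147.25, 180, 180, 180].

INTERFACE

Orientations are given as [roll, pitch, yaw] about the fixed x, y, z axes, in that order (R = Rz(yaw) Ry(pitch) Rx(roll)).
In Python, from workcell import bot gives the robot as it stands.
- The arm moves only by the tool play_rows, never from a script. Its argument "targets" is a list of rows, each an object of numbers: "fingers": the gripper command: -1 is shut, 1 is fully open, values between are in proportion; "x", "y", "z": the shift along the tool's x, y, z in m; "wx", "wy", "wz": the turn, a rotation vector about the tool's x, y, z in degrees. In form: [{"fingers": .., "x": .., "y": .., "z": .., "wx": .., "wy": .., "wz": ..}, ...]. A call has 1 to 20 rows; each row is the pose to reach, as a shift and turn from the pose commanded when the call began, along the tool's axes at that moment; what a row does not reach only later rows make up. A row lasts 1/12 s, in which the tool goes at most 41.7 mm and 7.16 degrees, less where a joint would pass 70% of its speed; a pose out of reach is approached as far as the arm can. A call with a gripper value outside its range is refused whole. The fingers move at their own pace and stop on an object; "grip_force" is the grip in N (left out, the last holds). Time passes only in rows, so rows that repeat a pose let the fingers close. It gives the time, the measured TCP pose, the force and the opening at its end, in the units of the state.
- bot.get_obs(): the state, without advancing time (a new reading comes with each control period).
- bot.camera(name): name is "scene" or "side" or "wrist"; returns (picture, depth): 384x512x3 uint8, blue, green, red; 384x512 float32, m along the optical axis (not along the pixel's ray), 0 where there is no reading.
- bot.get_calibration(name): a dict with "fx", "fy", "cx", "cy" (pixels), "camera_from_world" (4x4, takes a point from world to camera coordinates). Camera axes: x right, y down, z forward; pixel columns grow to the right and rows downward; lengths in m; the calibration is good to about 2 mm. A picture is of the moment at which its call begins: read the wrist's pose just before it. get_calibration takes no time and is no camera call; for the wrist camera it gives the pose at the moment of the call.
- bot.job_done(): hands the job in, once; it reports no verdict.
Trained networks look in the newest picture that a camera, given by its name, has taken for a name from the list of things; names that differ only in an ending like _2 or _b are one class to them, and where a whole thing is asked for, a point or a joint stands for the part that bears it (a point fixed in the world has none). Each returns a list of dicts, best first, with "confidence" (0 to 1); they miss things now and then, are a little off and sometimes report something else, mostly with a low value. They report only what shows in the picture. A call takes as long as a camera call.
- bot.look_for(query, camera): "extent" ([left, top, right, bottom] in pixels, round what is visible of it).
- bot.outline_of(query, camera): "region" (384x512 bool, what is visible of it) and "extent" ([left, top, right, bottom] in pixels, round what is visible of it).
- bot.place_of(query, camera): "point" ([row, column] in pixels: a listed point, or the origin of a listed thing).
The state is a dict: "time": time; "q": joint angles; "qd": joint speeds; "joint_efforts": joint torques, N m; "ee_pos": TCP position; "tcp_rot": TCP orientation; "wrist_force": force on the tool from outside, world axes, zero at the start; "torque": the same for the moment, N m; "opening": finger opening in m.
Only numpy, scipy, OpenCV 4.12 (cv2) and the standard library are available. Lean on these libraries where they do the work, as an engineer would, in place of code of your own. Each camera call takes 0.05 s, during which the arm holds its last target.

TASK

Zero the bench scale with its empty tray on the pan: press the round key down lightly with the shut fingertips to wake the scale, let it come back up, then press the long bar-shaped key down in the same way and let it come up too. Press neither of the two square keys, touch no other part of the scale, lift nothing, and leave the tray and everything else on the table where it is.

Things in the scene. Friction and masses are not known exactly. Their poses are not given: they have to be found in the camera images.
- scale: bench scale, fixed; housing 310 x 250 mm, face 35 mm above the table. Origin on the table under its middle; x from the keys (near end) to the pan, y left. Four keys at x = -120 mm, y = -82.5, -27.5, 27.5, 82.5 mm, in an order that differs each time. Behind them a display block (x -83 to -49 mm, 51 mm above the table) and the steel pan (x -40 to 155 mm, 60 mm above the table).
- key_round_top (a point): centre of the upper face of the round key (36 mm across), 45.5 mm above the table while the key is up; a black plastic cap on the key row of the scale, the same for all keys in colour and height: it stands 10 mm above the key row, travels 5 mm straight down against a light spring (2 N to start it, about 5 N fully down) and comes back up by itself. 
- key_bar_top (a point): centre of the upper face of the bar-shaped key, 50 mm long (along the scale's x) and 16 mm wide (along its y), 45.5 mm above the table while up; a black plastic cap on the key row of the scale, the same for all keys in colour and height: it stands 10 mm above the key row, travels 5 mm straight down against a light spring (2 N to start it, about 5 N fully down) and comes back up by itself. 
- key_square_a_top (a point): centre of the upper face of one of the two square keys (18 mm square), not to be pressed; a black plastic cap on the key row of the scale, the same for all keys in colour and height: it stands 10 mm above the key row, travels 5 mm straight down against a light spring (2 N to start it, about 5 N fully down) and comes back up by itself. 
- key_square_b_top (a point): centre of the upper face of the other square key (18 mm square), not to be pressed; a black plastic cap on the key row of the scale, the same for all keys in colour and height: it stands 10 mm above the key row, travels 5 mm straight down against a light spring (2 N to start it, about 5 N fully down) and comes back up by itself. 
- key_round (a joint): how far the round key is down, m: 0 up, 0.005 fully down
- key_bar (a joint): how far the bar-shaped key is down, m: 0 up, 0.005 fully down
- key_square_a (a joint): how far the first square key is down, m: 0 up, 0.005 fully down
- key_square_b (a joint): how far the second square key is down, m: 0 up, 0.005 fully down
- tray: the empty shallow green tray that lies loose on the pan, 178 x 118 mm, 30 mm high (its rim 90 mm above the table); origin at the centre of its underside; its long side (its x) lies across the scale
- marker: marker pen, white barrel with a black cap, 135 mm long (its y), 16 mm thick, lying on the table on the robot's side of the scale; origin under its middle
- thin_tape: thin roll of blue tape lying flat left of the key row, 69 mm across, 19 mm high; origin at the centre of its underside
- cutter: blue box cutter lying right of the scale, 153 mm long (its y), 22 mm wide, 18 mm high; origin under its middle

How it is judged:
By the outcome, as a careful person would: the job done as asked, in the order asked, and still so for the second after the job is handed in, with the robot touching nothing.
It also fails if it takes over 43 s, if anything falls off the work surface, if the arm or the gripper's body presses on something with over 40 N, if the wrist force passes 120 N, or if a joint passes its speed limit or range.

## Working session

There is one attempt and no reset: what is moved stays moved. The work goes in short steps, Python scripts to look and compute and a tool call to move; the robot and the scene stay as the last step left them, time stands still between calls to the robot, and variables do not carry over. Pictures are saved under pics/ and viewed, and the job is handed in when it is done.

Besides the shell and the picture viewer there is one more tool, called after ">>>" as name(argument=value, ...), one argument or row to a line, values as JSON. play_rows: Moves the arm, as the interface text tells. Its arguments: {"type":"object","properties":{"targets":{"type":"array","items":{"type":"object","properties":{"fingers":{"type":"number"},"x":{"type":"number"},"y":{"type":"number"},"z":{"type":"number"},"wx":{"type":"number"},"wy":{"type":"number"},"wz":{"type":"number"}}}},"grip_force":{"type":"number"}},"required":["targets"]}

```bash
mkdir -p pics; ls
cat > h.py <<'E'
import numpy as np,cv2
from workcell import bot
def snap(c,n):
    p,d=bot.camera(c); cv2.imwrite(f'pics/{n}.png',p); return p,d
def w(c,r,cc,z=None,depth=None):
    K=bot.get_calibration(c); T=np.linalg.inv(np.array(K['camera_from_world']))
    ray=np.array([(cc-K['cx'])/K['fx'],(r-K['cy'])/K['fy'],1.])
    if depth is not None: return T[:3,:3]@(ray*depth)+T[:3,3]
    v=T[:3,:3]@ray; o=T[:3,3]; return o+v*(z-o[2])/v[2]
E
python3 - <<'E'
from h import *
o=bot.get_obs(); print({k:np.round(v,3) for k,v in o.items()})
for c in ['scene','side']:
    p,d=snap(c,c+'1')
    for q in ['key_round_top','key_bar_top','key_square_a_top']:
        for r in bot.place_of(q,c)[:3]:
            y,x=r['point']; print(c,q,round(r['confidence'],2),np.round(r['point'],1),np.round(w(c,y,x,z=0.0455),4), np.round(w(c,y,x,depth=d[int(round(y)),int(round(x))]),4))
E
```

```text
pics
{'time': np.float64(0.0), 'q': array([68.64 ,  5.011, 10.033, 95.096, -0.   , 89.999]), 'qd': array([-0.007,  0.004,  0.033,  0.   , -0.009,  0.024]), 'joint_efforts': array([ 1.0000e-03, -5.2039e+01,  4.6481e+01,  1.6000e-02,  0.0000e+00,
       -0.0000e+00]), 'ee_pos': array([0.2  , 0.512, 0.242]), 'tcp_rot': array([-179.926,    0.   ,  158.641]), 'wrist_force': array([-0.68 ,  0.03 ,  0.092]), 'torque': array([-0.014, -0.022, -0.025]), 'opening': np.float64(0.085)}
scene key_round_top 0.43 [188.3 207.1] [0.4903 0.1138 0.0455] [0.4893 0.1128 0.0465]
scene key_bar_top 0.48 [193.8 264.5] [ 0.5505 -0.0057  0.0455] [5.593e-01 3.000e-04 3.750e-02]
scene key_bar_top 0.42 [195.6 219.5] [0.4855 0.0726 0.0455] [0.4836 0.0709 0.0474]
scene key_square_a_top 0.65 [205.9 237.2] [0.4793 0.0173 0.0455] [0.4747 0.0137 0.0501]
scene key_square_a_top 0.26 [219.3 252.8] [ 0.4627 -0.0369  0.0455] [ 0.4616 -0.0376  0.0466]
scene key_square_a_top 0.15 [189.  204.7] [0.485  0.1164 0.0455] [0.4823 0.1139 0.0482]
side key_round_top 0.63 [239.4 269.5] [0.4924 0.1262 0.0455] [0.4934 0.1236 0.0435]
side key_round_top 0.48 [277.8 228. ] [0.5146 0.2524 0.0455] [0.5384 0.2064 0.0013]
side key_bar_top 0.64 [224.5 279.8] [0.4923 0.0719 0.0455] [0.4924 0.0715 0.0452]
side key_square_a_top 0.53 [207.2 296. ] [ 0.4841 -0.0031  0.0455] [ 0.4894 -0.0212  0.0342]
```

View pics/scene1.png

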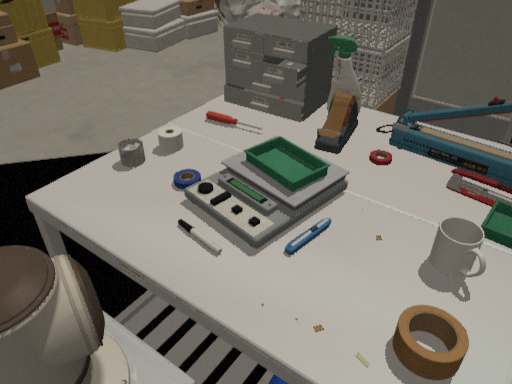

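View pics/side1.png

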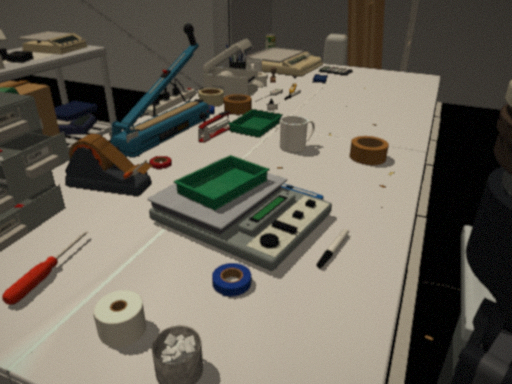

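The four keys show in a row. In scene the round key is at about (205,188), the bar at (221,199) and the squares at (237,209) and (254,221). Side agrees: round (270,240), bar (285,227). I'll go above the key row for a wrist view.

```bash
cat >> h.py <<'E'
from scipy.spatial.transform import Rotation as Ro
def plan(p,yaw=None):
    o=bot.get_obs(); R=Ro.from_euler('xyz',o['tcp_rot'],degrees=True)
    s=R.inv().apply(np.array(p)-o['ee_pos']); 
    r=np.zeros(3)
    if yaw is not None: r=(R.inv()*Ro.from_euler('xyz',[180,0,yaw],degrees=True)).as_rotvec(degrees=True)
    print('t',round(float(o['time']),2),'pos',np.round(o['ee_pos'],4),np.round(o['tcp_rot'],2),'shift',np.round(s,4),'turn',np.round(r,2))
E
python3 - <<'E'
from h import *
T=np.array(bot.get_calibration('wrist')['camera_from_world']); o=bot.get_obs()
R=Ro.from_euler('xyz',o['tcp_rot'],degrees=True)
Ti=np.linalg.inv(T); print('cam in tool',R.inv().apply(Ti[:3,3]-o['ee_pos'])); print(R.as_matrix().T@Ti[:3,:3])
print(bot.get_calibration('wrist')['fx'])
plan([0.46,0.08,0.22],170)
E
```

```text
cam in tool [ 0.08033905 -0.00079012 -0.13140771]
[[-1.10248285e-03 -9.50480462e-01 -3.10782360e-01]
 [ 9.99999238e-01 -8.75291783e-04 -8.70494294e-04]
 [ 5.55362572e-04 -3.10783083e-01  9.50480703e-01]]
313.115270232299
t 0.4 pos [0.2003 0.5122 0.2422] [-179.99   -0.    158.64] shift [-0.3993 -0.3079  0.0223] turn [-1.000e-02 -0.000e+00 -1.136e+01]
```

>>> play_rows(
  targets=[
    {"fingers": -1,"x": -0.03,"y": -0.023,"z": 0.001,"wz": -1},
    {"fingers": -1,"x": -0.06,"y": -0.046,"z": 0.002,"wz": -2},
    {"fingers": -1,"x": -0.09,"y": -0.069,"z": 0.003,"wz": -3},
    {"fingers": -1,"x": -0.12,"y": -0.092,"z": 0.005,"wz": -4},
    {"fingers": -1,"x": -0.15,"y": -0.115,"z": 0.007,"wz": -5},
    {"fingers": -1,"x": -0.18,"y": -0.138,"z": 0.01,"wz": -6},
    {"fingers": -1,"x": -0.21,"y": -0.161,"z": 0.012,"wz": -7},
    {"fingers": -1,"x": -0.24,"y": -0.184,"z": 0.014,"wz": -8},
    {"fingers": -1,"x": -0.27,"y": -0.207,"z": 0.016,"wz": -9},
    {"fingers": -1,"x": -0.3,"y": -0.23,"z": 0.018,"wz": -10},
    {"fingers": -1,"x": -0.33,"y": -0.253,"z": 0.02,"wz": -11},
    {"fingers": -1,"x": -0.36,"y": -0.276,"z": 0.022,"wz": -11.4},
    {"fingers": -1,"x": -0.4,"y": -0.308,"z": 0.022,"wz": -11.4},
    {"fingers": -1,"x": -0.4,"y": -0.308,"z": 0.022,"wz": -11.4},
    {"fingers": -1,"x": -0.4,"y": -0.308,"z": 0.022,"wz": -11.4},
    {"fingers": -1,"x": -0.4,"y": -0.308,"z": 0.022,"wz": -11.4},
    {"fingers": -1,"x": -0.4,"y": -0.308,"z": 0.022,"wz": -11.4},
  ],
)

```text
$.targets[0]: bad value
```

Run:
```python
from h import *
c='wrist'
o=bot.get_obs(); print(o['ee_pos'],o['tcp_rot'],o['opening'],o['time'],o['wrist_force'])
p,d=snap(c,'wrist1'); np.save('d1.npy',d)
for q in ['key_round_top','key_bar_top','key_square_a_top']:
    for r in bot.place_of(q,c)[:3]:
        y,x=r['point']; print(c,q,round(r['confidence'],2),np.round(r['point'],1),np.round(w(c,y,x,z=0.0455),4), np.round(w(c,y,x,depth=d[int(round(y)),int(round(x))]),4))
```

```text
[0.20029643 0.5122075  0.24222847] [-1.79993494e+02 -3.25330251e-04  1.58642881e+02] 0.08511073123747535 0.4 [ 0.35771879 -0.21307384  0.05905998]
```

View pics/wrist1.png

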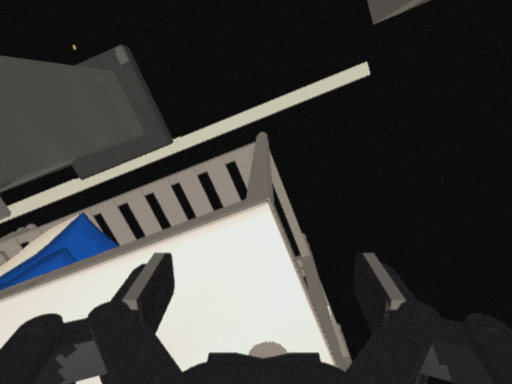

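The picture shows only the table edge at the start pose. The move was refused, probably because the rows lacked some fields, so I'll fill in every field.

>>> play_rows(
  targets=[
    {"fingers": -1,"x": -0.03,"y": -0.023,"z": 0.001,"wx": 0,"wy": 0,"wz": -1},
    {"fingers": -1,"x": -0.06,"y": -0.046,"z": 0.002,"wx": 0,"wy": 0,"wz": -2},
    {"fingers": -1,"x": -0.09,"y": -0.069,"z": 0.003,"wx": 0,"wy": 0,"wz": -3},
    {"fingers": -1,"x": -0.12,"y": -0.092,"z": 0.005,"wx": 0,"wy": 0,"wz": -4},
    {"fingers": -1,"x": -0.15,"y": -0.115,"z": 0.007,"wx": 0,"wy": 0,"wz": -5},
    {"fingers": -1,"x": -0.18,"y": -0.138,"z": 0.01,"wx": 0,"wy": 0,"wz": -6},
    {"fingers": -1,"x": -0.21,"y": -0.161,"z": 0.012,"wx": 0,"wy": 0,"wz": -7},
    {"fingers": -1,"x": -0.24,"y": -0.184,"z": 0.014,"wx": 0,"wy": 0,"wz": -8},
    {"fingers": -1,"x": -0.27,"y": -0.207,"z": 0.016,"wx": 0,"wy": 0,"wz": -9},
    {"fingers": -1,"x": -0.3,"y": -0.23,"z": 0.018,"wx": 0,"wy": 0,"wz": -10},
    {"fingers": -1,"x": -0.33,"y": -0.253,"z": 0.02,"wx": 0,"wy": 0,"wz": -11},
    {"fingers": -1,"x": -0.36,"y": -0.276,"z": 0.022,"wx": 0,"wy": 0,"wz": -11.4},
    {"fingers": -1,"x": -0.4,"y": -0.308,"z": 0.022,"wx": 0,"wy": 0,"wz": -11.4},
    {"fingers": -1,"x": -0.4,"y": -0.308,"z": 0.022,"wx": 0,"wy": 0,"wz": -11.4},
    {"fingers": -1,"x": -0.4,"y": -0.308,"z": 0.022,"wx": 0,"wy": 0,"wz": -11.4},
    {"fingers": -1,"x": -0.4,"y": -0.308,"z": 0.022,"wx": 0,"wy": 0,"wz": -11.4},
    {"fingers": -1,"x": -0.4,"y": -0.308,"z": 0.022,"wx": 0,"wy": 0,"wz": -11.4},
  ],
  grip_force=20,
)

```text
time: 2.02
ee_pos: [0.4603, 0.0804, 0.2204]
tcp_rot: [180.0, -0.0, 170.1]
wrist_force: [0.2, 0.8, 0.2]
opening: -0.0005
```

Run:
```python
from h import *
c='wrist'
o=bot.get_obs(); print(o['ee_pos'],o['tcp_rot'],o['opening'],o['time'],o['wrist_force'])
p,d=snap(c,'wrist2'); np.save('d1.npy',d)
for q in ['key_round_top','key_bar_top','key_square_a_top']:
    for r in bot.place_of(q,c)[:3]:
        y,x=r['point']; print(c,q,round(r['confidence'],2),np.round(r['point'],1),np.round(w(c,y,x,z=0.0455),4), np.round(w(c,y,x,depth=d[int(round(y)),int(round(x))]),4))
```

```text
[0.46030613 0.08043214 0.22040742] [ 1.79984554e+02 -2.57935110e-03  1.70068808e+02] -0.0004540078111484428 2.0167 [0.15811916 0.79068594 0.1970892 ]
wrist key_round_top 0.59 [203.  310.3] [0.4978 0.1228 0.0455] [0.4979 0.1229 0.0453]
wrist key_bar_top 0.91 [196.2 254.7] [0.4806 0.0672 0.0455] [0.4807 0.0672 0.0452]
wrist key_bar_top 0.39 [199.5 201.9] [0.4747 0.0127 0.0455] [0.4752 0.0123 0.0441]
wrist key_square_a_top 0.72 [199.  201.4] [0.4742 0.0122 0.0455] [0.4743 0.0121 0.045 ]
wrist key_square_a_top 0.61 [253.4 102. ] [ 0.517  -0.11    0.0455] [ 0.5315 -0.1319  0.0127]
```

View pics/wrist2.png

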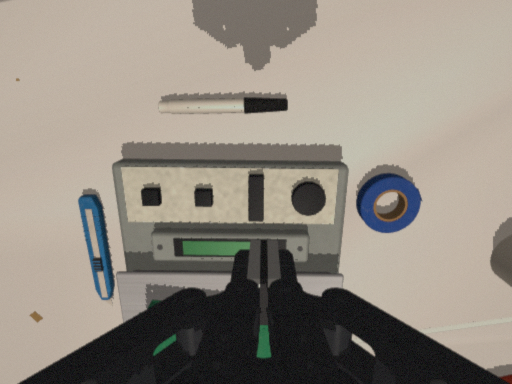

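The wrist view shows the keys clearly: round (308,198), bar (256,198), squares (203,198) and (151,197). I'll refine the centres from the depth of the cap tops.

```bash
cat > fit.py <<'E'
from h import *
def fit():
    p,d=bot.camera('wrist'); c='wrist'
    K=bot.get_calibration(c); T=np.linalg.inv(np.array(K['camera_from_world']))
    v,u=np.mgrid[:384,:512]; P=np.stack([(u-K['cx'])/K['fx']*d,(v-K['cy'])/K['fy']*d,d],-1)@T[:3,:3].T+T[:3,3]
    m=((p.max(-1)<70)&(P[...,2]>.0415)&(P[...,2]<.052)&(d>0)).astype(np.uint8)
    n,l,st,ce=cv2.connectedComponentsWithStats(m)
    out=[]
    for i in range(1,n):
        if st[i,4]<150: continue
        q=P[l==i]; mm=(l==i).astype(np.uint8)
        cc=cv2.findContours(mm,0,2)[0][0]; cc=max(cv2.findContours(mm,0,2)[0],key=len)[:,0,:]
        W=np.array([w(c,b,a,z=.0455)[:2] for a,b in cc]).astype(np.float32)
        r=cv2.minAreaRect(W*1000)
        print(st[i],'mean',np.round(q.mean(0),4),'rect',np.round(r[0],1),np.round(r[1],1),round(r[2],1))
    cv2.imwrite('pics/m.png',m*255)
if __name__=='__main__': fit()
E
python3 fit.py
```

```text
[249 175  14  46 633] mean [0.4822 0.0675 0.0452] rect [482.8  67.6] [13.7 49.4] 79.3
[292 183  33  32 834] mean [0.4926 0.1209 0.0451] rect [492.9 120.8] [33.4 33.9] 80.1
[141 188  19  17 277] mean [ 0.4625 -0.0396  0.0451] rect [461.9 -39.4] [18.1 17.4] 80.1
[195 189  17  17 279] mean [0.4727 0.0139 0.0449] rect [472.4  14.1] [16.6 18.2] 77.1
[154 229 153   5 349] mean [0.5159 0.0373 0.0446] rect [514.6  34. ] [162.8   3.5] 79.2
```

Run:
```python
from h import *
plan([0.4927,0.1209,0.062],169.2)
plan([0.4825,0.0675,0.062],169.2)
```

```text
t 2.27 pos [0.4604 0.0806 0.2204] [1.7999e+02 2.0000e-02 1.7013e+02] shift [-0.0249  0.0452  0.1585] turn [0.01 0.02 0.93]
t 2.27 pos [0.4604 0.0806 0.2204] [1.7999e+02 2.0000e-02 1.7013e+02] shift [-0.024  -0.0091  0.1585] turn [0.01 0.02 0.93]
```

>>> play_rows(
  targets=[
    {"fingers": -1,"x": -0.012,"y": 0.022,"z": 0.015,"wx": 0,"wy": 0,"wz": 0.9},
    {"fingers": -1,"x": -0.025,"y": 0.045,"z": 0.04,"wx": 0,"wy": 0,"wz": 0.9},
    {"fingers": -1,"x": -0.025,"y": 0.045,"z": 0.065,"wx": 0,"wy": 0,"wz": 0.9},
    {"fingers": -1,"x": -0.025,"y": 0.045,"z": 0.09,"wx": 0,"wy": 0,"wz": 0.9},
    {"fingers": -1,"x": -0.025,"y": 0.045,"z": 0.115,"wx": 0,"wy": 0,"wz": 0.9},
    {"fingers": -1,"x": -0.025,"y": 0.045,"z": 0.135,"wx": 0,"wy": 0,"wz": 0.9},
    {"fingers": -1,"x": -0.025,"y": 0.045,"z": 0.148,"wx": 0,"wy": 0,"wz": 0.9},
    {"fingers": -1,"x": -0.025,"y": 0.045,"z": 0.154,"wx": 0,"wy": 0,"wz": 0.9},
    {"fingers": -1,"x": -0.025,"y": 0.045,"z": 0.158,"wx": 0,"wy": 0,"wz": 0.9},
    {"fingers": -1,"x": -0.025,"y": 0.045,"z": 0.158,"wx": 0,"wy": 0,"wz": 0.9},
    {"fingers": -1,"x": -0.025,"y": 0.045,"z": 0.158,"wx": 0,"wy": 0,"wz": 0.9},
    {"fingers": -1,"x": -0.025,"y": 0.045,"z": 0.158,"wx": 0,"wy": 0,"wz": 0.9},
  ],
)

```text
time: 3.27
ee_pos: [0.4936, 0.1199, 0.0634]
tcp_rot: [180.0, 0.1, 169.1]
wrist_force: [-0.8, 0.5, 0.3]
opening: -0.0002
```

Run:
```python
from h import *
o=bot.get_obs(); print(o['ee_pos'],o['tcp_rot'],o['opening'],o['time'],o['wrist_force'])
snap('side','side2'); p,d=snap('wrist','wrist3')
p=cv2.imread('pics/side2.png'); cv2.imwrite('pics/side2c.png',cv2.resize(p[150:300,190:370],None,fx=3,fy=3))
```

```text
[0.49364405 0.11990451 0.06339379] [1.79959899e+02 8.63428147e-02 1.69148157e+02] -0.0002162492812035262 3.2667 [-0.79253672  0.4715455   0.25881891]
```

View pics/side2c.png

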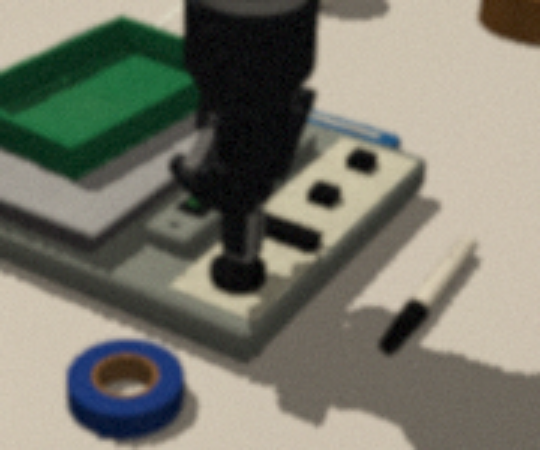

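View pics/wrist3.png

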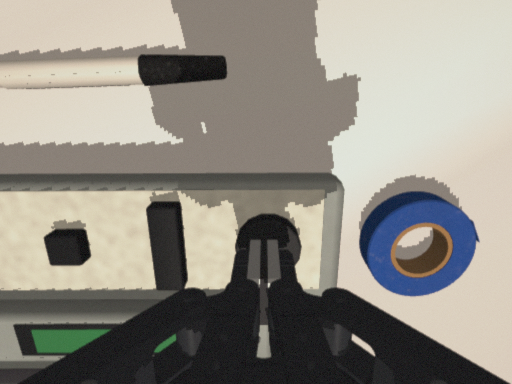

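The shut fingertips stand on the round key's axis, with the cap at about (268,240) in wrist. Now I'll press slowly and watch the force.

>>> play_rows(
  targets=[
    {"fingers": -1,"x": 0.0005,"y": 0.001,"z": 0.002,"wx": 0,"wy": 0,"wz": 0},
    {"fingers": -1,"x": 0.0005,"y": 0.001,"z": 0.004,"wx": 0,"wy": 0,"wz": 0},
    {"fingers": -1,"x": 0.0005,"y": 0.001,"z": 0.005,"wx": 0,"wy": 0,"wz": 0},
    {"fingers": -1,"x": 0.0005,"y": 0.001,"z": 0.006,"wx": 0,"wy": 0,"wz": 0},
    {"fingers": -1,"x": 0.0005,"y": 0.001,"z": 0.007,"wx": 0,"wy": 0,"wz": 0},
    {"fingers": -1,"x": 0.0005,"y": 0.001,"z": 0.008,"wx": 0,"wy": 0,"wz": 0},
    {"fingers": -1,"x": 0.0005,"y": 0.001,"z": 0.008,"wx": 0,"wy": 0,"wz": 0},
    {"fingers": -1,"x": 0.0005,"y": 0.001,"z": 0.008,"wx": 0,"wy": 0,"wz": 0},
  ],
)

```text
time: 4.03
ee_pos: [0.4927, 0.1208, 0.0544]
tcp_rot: [180.0, -0.0, 169.1]
wrist_force: [-2.0, -0.1, 2.6]
opening: -0.0002
```

>>> play_rows(
  targets=[
    {"fingers": -1,"x": 0,"y": 0,"z": 0.001,"wx": 0,"wy": 0,"wz": 0},
    {"fingers": -1,"x": 0,"y": 0,"z": 0.002,"wx": 0,"wy": 0,"wz": 0},
    {"fingers": -1,"x": 0,"y": 0,"z": 0.0025,"wx": 0,"wy": 0,"wz": 0},
    {"fingers": -1,"x": 0,"y": 0,"z": 0.0025,"wx": 0,"wy": 0,"wz": 0},
    {"fingers": -1,"x": 0,"y": 0,"z": 0.0025,"wx": 0,"wy": 0,"wz": 0},
  ],
)

```text
time: 4.45
ee_pos: [0.4927, 0.1207, 0.0518]
tcp_rot: [-180.0, -0.0, 169.1]
wrist_force: [-2.0, 0.7, 3.8]
opening: -0.0002
```

>>> play_rows(
  targets=[
    {"fingers": -1,"x": 0,"y": 0,"z": 0.0005,"wx": 0,"wy": 0,"wz": 0},
    {"fingers": -1,"x": 0,"y": 0,"z": 0.0005,"wx": 0,"wy": 0,"wz": 0},
    {"fingers": -1,"x": 0,"y": 0,"z": 0.0005,"wx": 0,"wy": 0,"wz": 0},
  ],
)

```text
time: 4.7
ee_pos: [0.4928, 0.1208, 0.0515]
tcp_rot: [180.0, 0.0, 169.1]
wrist_force: [-3.1, -0.7, 6.5]
opening: -0.0
```

Run:
```python
from h import *
for i in range(3):
    p,d=bot.camera('side'); o=bot.get_obs(); print(o['ee_pos'],o['wrist_force'])
cv2.imwrite('pics/side3c.png',cv2.resize(p[150:300,190:370],None,fx=3,fy=3))
```

```text
[0.49276495 0.12079115 0.05155166] [-3.28422003 -0.62750478  6.87421113]
[0.49272979 0.12076488 0.05151514] [-3.24827223 -1.19683825  7.04831151]
[0.49275997 0.12078038 0.05152771] [-3.58206737 -0.81034886  5.83757548]
```

View pics/side3c.png

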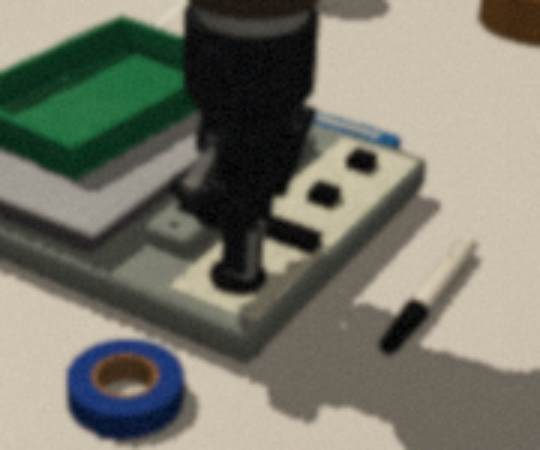

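The key bottomed at z 0.0515 with about 6.5 N, which matches full travel. Now I'll release, go across to the bar and check.

>>> play_rows(
  targets=[
    {"fingers": -1,"x": 0,"y": 0,"z": -0.002,"wx": 0,"wy": 0,"wz": 0},
    {"fingers": -1,"x": 0,"y": 0,"z": -0.006,"wx": 0,"wy": 0,"wz": 0},
    {"fingers": -1,"x": 0,"y": 0,"z": -0.015,"wx": 0,"wy": 0,"wz": 0},
    {"fingers": -1,"x": 0,"y": 0,"z": -0.03,"wx": 0,"wy": 0,"wz": 0},
    {"fingers": -1,"x": 0,"y": 0,"z": -0.03,"wx": 0,"wy": 0,"wz": 0},
    {"fingers": -1,"x": 0,"y": -0.015,"z": -0.03,"wx": 0,"wy": 0,"wz": 0},
    {"fingers": -1,"x": 0,"y": -0.035,"z": -0.03,"wx": 0,"wy": 0,"wz": 0},
    {"fingers": -1,"x": 0,"y": -0.05,"z": -0.03,"wx": 0,"wy": 0,"wz": 0},
    {"fingers": -1,"x": 0,"y": -0.0545,"z": -0.03,"wx": 0,"wy": 0,"wz": 0},
    {"fingers": -1,"x": 0,"y": -0.0545,"z": -0.03,"wx": 0,"wy": 0,"wz": 0},
    {"fingers": -1,"x": 0,"y": -0.0545,"z": -0.03,"wx": 0,"wy": 0,"wz": 0},
    {"fingers": -1,"x": 0,"y": -0.0545,"z": -0.03,"wx": 0,"wy": 0,"wz": 0},
  ],
)

```text
time: 5.85
ee_pos: [0.4827, 0.0678, 0.0812]
tcp_rot: [180.0, 0.0, 169.2]
wrist_force: [-0.3, -0.6, 0.3]
opening: 0.0001
```

Run:
```python
from h import *
import fit
fit.fit()
o=bot.get_obs(); print(o['ee_pos'],o['tcp_rot'],o['opening'],o['time'],o['wrist_force'])
p,d=snap('wrist','wrist4')
plan([0.4825,0.0675,0.062],169.1)
```

```text
[ 251  195   28   44 1133] mean [0.4711 0.0698 0.0452] rect [471.1  69.7] [15.3 26.8] 78.4
[ 327  207   60   56 2578] mean [0.4923 0.1208 0.0451] rect [492.7 120.8] [36.2 34. ] 18.3
[ 63 221  36  30 918] mean [ 0.4626 -0.0391  0.0449] rect [462.3 -38.6] [19.5 18.7] 79.1
[157 221  32  29 854] mean [0.4724 0.0144 0.045 ] rect [472.2  14.7] [18.  18.1] 79.1
[123 305  28  16 162] mean [ 0.5142 -0.0208  0.0515] rect [516.8 -23.9] [ 9.3 20.4] 21.4
[0.48265461 0.06783436 0.08120299] [ 1.79991999e+02 -8.95721710e-04  1.69170358e+02] 0.00012899547427188586 5.9 [-1.50451821 -0.32978464  0.05450707]
t 5.95 pos [0.4826 0.0678 0.0812] [179.99  -0.   169.18] shift [ 0.0001 -0.0004  0.0192] turn [ 0.01 -0.    0.08]
```

View pics/wrist4.png

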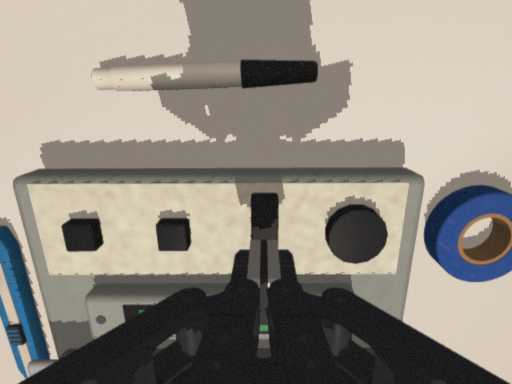

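The round key is back up, with its top reading 0.0451 m. The fingertips stand over the bar at about (265,215). Now I'll press it the same way.

>>> play_rows(
  targets=[
    {"fingers": -1,"x": 0,"y": -0.0003,"z": 0.008,"wx": 0,"wy": 0,"wz": 0},
    {"fingers": -1,"x": 0,"y": -0.0003,"z": 0.015,"wx": 0,"wy": 0,"wz": 0},
    {"fingers": -1,"x": 0,"y": -0.0003,"z": 0.02,"wx": 0,"wy": 0,"wz": 0},
    {"fingers": -1,"x": 0,"y": -0.0003,"z": 0.022,"wx": 0,"wy": 0,"wz": 0},
    {"fingers": -1,"x": 0,"y": -0.0003,"z": 0.023,"wx": 0,"wy": 0,"wz": 0},
    {"fingers": -1,"x": 0,"y": -0.0003,"z": 0.024,"wx": 0,"wy": 0,"wz": 0},
    {"fingers": -1,"x": 0,"y": -0.0003,"z": 0.025,"wx": 0,"wy": 0,"wz": 0},
    {"fingers": -1,"x": 0,"y": -0.0003,"z": 0.026,"wx": 0,"wy": 0,"wz": 0},
    {"fingers": -1,"x": 0,"y": -0.0003,"z": 0.027,"wx": 0,"wy": 0,"wz": 0},
    {"fingers": -1,"x": 0,"y": -0.0003,"z": 0.028,"wx": 0,"wy": 0,"wz": 0},
    {"fingers": -1,"x": 0,"y": -0.0003,"z": 0.029,"wx": 0,"wy": 0,"wz": 0},
    {"fingers": -1,"x": 0,"y": -0.0003,"z": 0.029,"wx": 0,"wy": 0,"wz": 0},
    {"fingers": -1,"x": 0,"y": -0.0003,"z": 0.029,"wx": 0,"wy": 0,"wz": 0},
  ],
)

```text
time: 7.03
ee_pos: [0.4825, 0.0669, 0.0525]
tcp_rot: [180.0, 0.0, 169.1]
wrist_force: [-1.6, -0.3, 3.3]
opening: -0.0002
```

>>> play_rows(
  targets=[
    {"fingers": -1,"x": 0,"y": 0,"z": 0.0005,"wx": 0,"wy": 0,"wz": 0},
    {"fingers": -1,"x": 0,"y": 0,"z": 0.001,"wx": 0,"wy": 0,"wz": 0},
    {"fingers": -1,"x": 0,"y": 0,"z": 0.001,"wx": 0,"wy": 0,"wz": 0},
    {"fingers": -1,"x": 0,"y": 0,"z": 0.001,"wx": 0,"wy": 0,"wz": 0},
  ],
)

```text
time: 7.37
ee_pos: [0.4826, 0.067, 0.0515]
tcp_rot: [180.0, 0.0, 169.1]
wrist_force: [-2.1, 0.2, 6.7]
opening: 0.0004
```

It bottomed the same way, at z 0.0515 with 6.7 N. Now I'll release and withdraw straight up, then a little back.

>>> play_rows(
  targets=[
    {"fingers": -1,"x": 0,"y": 0,"z": -0.002,"wx": 0,"wy": 0,"wz": 0},
    {"fingers": -1,"x": 0,"y": 0,"z": -0.006,"wx": 0,"wy": 0,"wz": 0},
    {"fingers": -1,"x": 0,"y": 0,"z": -0.015,"wx": 0,"wy": 0,"wz": 0},
    {"fingers": -1,"x": 0,"y": 0,"z": -0.035,"wx": 0,"wy": 0,"wz": 0},
    {"fingers": -1,"x": 0,"y": 0,"z": -0.06,"wx": 0,"wy": 0,"wz": 0},
    {"fingers": -1,"x": 0,"y": 0,"z": -0.085,"wx": 0,"wy": 0,"wz": 0},
    {"fingers": -1,"x": 0.01,"y": 0,"z": -0.11,"wx": 0,"wy": 0,"wz": 0},
    {"fingers": -1,"x": 0.02,"y": 0,"z": -0.135,"wx": 0,"wy": 0,"wz": 0},
    {"fingers": -1,"x": 0.03,"y": 0,"z": -0.16,"wx": 0,"wy": 0,"wz": 0},
    {"fingers": -1,"x": 0.03,"y": 0,"z": -0.17,"wx": 0,"wy": 0,"wz": 0},
    {"fingers": -1,"x": 0.03,"y": 0,"z": -0.17,"wx": 0,"wy": 0,"wz": 0},
    {"fingers": -1,"x": 0.03,"y": 0,"z": -0.17,"wx": 0,"wy": 0,"wz": 0},
    {"fingers": -1,"x": 0.03,"y": 0,"z": -0.17,"wx": 0,"wy": 0,"wz": 0},
  ],
)

```text
time: 8.45
ee_pos: [0.453, 0.0725, 0.2197]
tcp_rot: [-180.0, -0.1, 169.1]
wrist_force: [0.0, -0.2, -0.3]
opening: 0.0001
```

Run:
```python
from h import *
import fit
fit.fit()
o=bot.get_obs(); print(o['ee_pos'],o['time'],o['wrist_force'])
p,d=snap('side','side5'); q=cv2.imread('pics/side1.png')
cv2.imwrite('pics/cmp.png',np.hstack([cv2.resize(a[130:310,130:370],None,fx=1.6,fy=1.6) for a in (q,p)]))
```

```text
[258 181  15  46 612] mean [0.4812 0.0674 0.0451] rect [482.5  67.2] [14.7 49.6] 79.6
[301 188  34  32 834] mean [0.4923 0.1209 0.045 ] rect [492.5 120.7] [34.3 34.1] 79.1
[152 196  18  17 283] mean [ 0.4623 -0.0396  0.0449] rect [462.  -39.4] [17.8 17.6] 79.1
[205 196  17  17 274] mean [0.4722 0.014  0.0449] rect [472.4  14.2] [16.7 18.2] 76.7
[164 236 153   3 403] mean [0.5155 0.0369 0.0446] rect [514.4  33.8] [163.5   2.4] 79.1
[0.45281882 0.07244312 0.21947574] 8.5 [-0.32813572  0.74531597  0.04897358]
```

View pics/cmp.png

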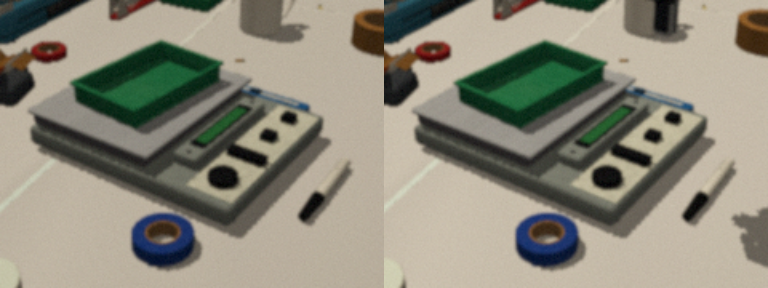

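The before and after crops match: tray, marker, tape and cutter have not moved, and all four keys are up.

```bash
python3 -c "
from workcell import bot
print(bot.job_done())"
```

```text
the job is handed in; nothing more can be done
None
```

I pressed the round key and then the bar-shaped key with the shut fingertips, let each come back up, backed the arm off above the scale, and handed the job in at about 8.5 s.

- **Presses:** each key reached the bottom of its travel at TCP z = 0.0515 m, where the spec puts full travel. The upward force read 5.8–7.0 N on the round key and 6.7 N on the bar.
- **Keys afterwards:** the wrist depth picture showed all four caps at about 0.045 m, so all are up. I did not go near the square keys.
- **Rest of the scene:** side pictures before and after show the tray, marker, tape and cutter unmoved. The force on the tool was back to about zero.
- **What disagreed or failed:** the networks' key points were up to about 15 mm off, so I used the depth-fitted key centres instead. The first move call was refused because its rows lacked fields, and it moved nothing. During the presses the wrist also read about 2–3.5 N of sideways force. It was gone after release, and nothing shifted.

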